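# Press the otoscope into its foam pocket and lock it with the flush slide

### The job

Take the otoscope off the grey mat and press it fully home into its matching cut-out in the sloping foam stand. Then slide the flush metal plate all the way across over the otoscope's end tab, to its stop, and leave the tape roll, bottle and bowl where they stand.

Things in the scene. Friction and masses are not known exactly. Their poses are not given: they have to be found in the camera images.
- otoscope_mid (a point): Middle of the otoscope's straight body, half-way up (15 mm above its underside), near its centre of mass. x along the body to the black head, y to the side where the cone sticks out, z up. Body 130 mm long (x -65 to 65), 28 wide, 30 tall, edges bevelled 4 mm (upright side faces: the middle 22 mm of the height). 110 to 225 g.
- otoscope: Otoscope lying flat on a 4 mm grey mat, turned up to 1.5 rad either way from the pocket. Same axes, origin on the underside below otoscope_mid. Silver handle x -65 to 34, black head to 65. Black ear cone sticks out 31 mm to +y at x 50, 16 mm thick. Flat steel tab, 16 wide, 6 thick, runs on from the tail, x -65 to -105, 3 to 9 mm above the underside.
- pocket_seat (a point): Where otoscope_mid lies, axes parallel, once the otoscope is fully home; on the foam's top surface, 85 mm above the work surface. x up the slope (head end), y level, to the cone slot's side, z straight out of the foam. Pocket 15 mm deep (seated otoscope stands 15 mm proud), cut to the otoscope's outline with 1.5 mm to spare round the body; fits one way only.
- foam: Dark foam, x -130 to 90, y -70 to 130 mm, on a fixed stand; frame as pocket_seat. Slopes 25 degrees (0.436 rad), low edge towards the robot. Springy lips pinch the otoscope's sides at x -20 to 20: it must be pressed in with about 5 to 10 N along -z, best on its middle. A penlight fixed in the foam lies along x at y 98, x -75 to 61, 10 mm proud.
- retainer_top (a point): Centre of the top of the flush metal plate, 36 (x) by 50 (y) mm, no handle, 1 mm above the foam; axes as pocket_seat. At x -92 from pocket_seat; open at y 38 to 46, at its stop y 0. Press closed fingertips on it (5 to 15 N) and drag to -y; it resists with 1.5 N and stays where left. It passes 3 mm over the tab of a seated otoscope, jams on one not home.
- retainer (a joint): Travel of that plate in m towards -y: 0 fully open, 0.046 at its stop over the tab slot. It starts at 0 to 0.008.
- tape: Bystander: roll of tape lying flat, 68 mm across, 25 mm high; origin under its centre.
- bottle: Bystander: clear bottle, 60 mm across, 150 mm tall; origin under its centre.
- bowl: Bystander: steel bowl, 120 mm across, 45 mm high; origin under its centre.
Things that resemble listed ones, but are neither listed nor needed, are in the scene too. What is meant by the otoscope is not brown, and is the smaller of those in its own colour.

How it is judged:
By the outcome, as a careful person would: the job done as asked, in the order asked, and still so for the second after the job is handed in, with the robot touching nothing.
It also fails if it takes over 58 s, if anything falls off the work surface, if the arm or the gripper's body presses on something with over 40 N, if the wrist force passes 120 N, or if a joint passes its speed limit or range.

### The arm

A 6-joint arm with a two-finger parallel gripper is mounted at the origin on the work surface. World frame = base frame: x ahead of the robot, y to its left, z up, the work surface at z = 0. Lengths are in m, angles in rad, forces in N, time in s.
With the tool pointing down it reaches from about 0.375 to 0.975 m from the base axis. Payload 3.8 kg.
Tool frame: the origin (TCP) lies where the fingers leave the gripper's body, on its centre line; the fingertips stand 73 mm ahead of it and the grasp point (between the pads) lies 54 mm ahead of it (r.tip_reach is the distance from the TCP to the fingertips, in m); z points along the fingers, y is the line along which they close (so a half turn about z gives the same grasp; the last joint's range is limited). The gripper opens to 85 mm and grips with 20 to 120 N. Pads are 22 mm wide; open, the fingers measure 114 mm over their backs; the gripper's body (76 mm by 85 mm) begins 54 mm behind the grasp point. The pads swing forward as they close: fully open they stand 13 mm farther back than shut.
Start: joints at [1.171, 0.264, 1.604, -0, 1.274, -0.037], TCP at [0.24, 0.631, 0.304] pointing down, gripper open.
Joint ranges: [-2.63, 2.63], [-0.94, 2.18], [0.31, 2.57], [-1.31, 4.45], [0, 2.66], [-2.55, 2.55]. Speed limits (rad/s): [2.57, 2.57, 3.14, 3.14, 3.14, 3.14].

### API

Orientations are given as a rotation vector (axis times angle).
In Python, from rig import r, eyes, job gives the robot as it stands.
- The arm moves only by the tool jog_arm, never from a script. Its argument "steps" is a list of rows, each a list of 2 entries, a list of its own where there are three numbers: the shift along the tool's x, y, z in m, then the turn, a rotation vector about the tool's x, y, z in rad. A call has 1 to 10 rows; each row is the pose to reach, as a shift and turn from the pose commanded when the call began, along the tool's axes at that moment; what a row does not reach only later rows make up. A row lasts 1/12 s, in which the tool goes at most 41.7 mm and 7.16 degrees, less where a joint would pass 70% of its speed; a pose out of reach is approached as far as the arm can. A call with a gripper value outside its range is refused whole. "jaw" is the finger opening in m, from 0 to 0.0854, set as the call begins (left out, the last holds). The fingers move at their own pace and stop on an object; "newtons" is the grip in N (left out, the last holds). Time passes only in rows, so rows that repeat a pose let the fingers close. It gives the time, the measured TCP pose, the force, the opening and the grip force at its end, in the units of the state.
- r.get_obs(): the state, without advancing time (a new reading comes with each control period).
- eyes.camera(name): name is "scene" or "top" or "wrist"; returns (picture, depth): 420x560x3 uint8, blue, green, red; 420x560 float32, m along the optical axis (not along the pixel's ray), 0 where there is no reading.
- eyes.camera_info(name): a dict with "fx", "fy", "cx", "cy" (pixels), "k1" (the pictures are not rectified: a ray, as slopes to the right and down, at radius r is drawn at 1 + k1 r^2 times it, then the intrinsics apply), "origin" and "attitude" of the camera in the world. Camera axes: x right, y up, looking along -z (the intrinsics and any distortion apply to the point x, -y, -z); pixel columns grow to the right and rows downward; lengths in m; the calibration is good to about 2 mm. A picture is of the moment at which its call begins: read the wrist's pose just before it. camera_info takes no time and is no camera call; for the wrist camera it gives the pose at the moment of the call.
- job.hand_in(): hands the job in; it is judged then, once.
Trained networks look in the newest picture that a camera, given by its name, has taken for a name from the list of things; names that differ only in an ending like _2 or _b are one class to them, and where a whole thing is asked for, a point or a joint stands for the part that bears it (a point fixed in the world has none). Each returns a list of dicts, best first, with "confidence" (0 to 1); they miss things now and then, are a little off and sometimes report something else, mostly with a low value. They report only what shows in the picture. A call takes as long as a camera call. They do not tell look-alikes from the thing itself.
- eyes.boxes_of(camera, thing): "pixel" ([column, row] in pixels, amid what is visible of it).
The state is a dict: "time_s": time; "joints": joint angles; "joint_velocities": joint speeds; "joint_torque": joint torques, N m; "eef_pos": TCP position; "ee_rot": TCP orientation; "wrist_force": force on the tool from outside, world axes, zero at the start; "wrist_torque": the same for the moment, N m; "gripper_width": finger opening in m; "grip_force": force on a finger pad.
Only numpy, scipy, OpenCV 4.12 (cv2) and the standard library are available. Lean on these libraries where they do the work, as an engineer would, in place of code of your own. Each camera call takes 0.05 s, during which the arm holds its last target. There are 200 camera calls.

## Working session

There is one attempt and no reset: what is moved stays moved. The work goes in short steps, Python scripts to look and compute and a tool call to move; the robot and the scene stay as the last step left them, time stands still between calls to the robot, and variables do not carry over. Pictures are saved under pics/ and viewed, at most 10 in all, crops included, and the job is handed in when it is done.

Besides the shell and the picture viewer there is one more tool, called as name(argument=value, ...), one argument or row to a line, values as JSON. jog_arm: Moves the arm, as the interface text tells. Its arguments: {"type":"object","properties":{"steps":{"type":"array","items":{"type":"array"}},"jaw":{"type":"number"},"newtons":{"type":"number"}},"required":["steps"]}

```bash
ls; mkdir -p pics; cat > h.py <<'E'
import numpy as np, cv2
from scipy.spatial.transform import Rotation as R
from rig import r, eyes, job
def att(ci):
    a=np.array(ci["attitude"],float)
    return a if a.shape==(3,3) else (R.from_rotvec(a).as_matrix() if a.size==3 else R.from_quat(a).as_matrix())
def cloud(d,ci):
    h,w=d.shape
    K=np.array([[ci['fx'],0,ci['cx']],[0,ci['fy'],ci['cy']],[0,0,1.]])
    u,v=np.meshgrid(np.arange(w),np.arange(h))
    p=np.stack([u,v],-1).reshape(-1,1,2).astype(float)
    n=cv2.undistortPoints(p,K,np.array([ci['k1'],0,0,0.])).reshape(h,w,2)
    c=np.stack([n[...,0]*d,-n[...,1]*d,-d],-1)
    return c@att(ci).T+np.array(ci['origin'])
def proj(P,ci):
    c=(np.atleast_2d(P)-np.array(ci['origin']))@att(ci)
    x=c[:,0]/-c[:,2];y=-c[:,1]/-c[:,2];s=1+ci['k1']*(x*x+y*y)
    return np.stack([ci['fx']*x*s+ci['cx'],ci['fy']*y*s+ci['cy']],-1)
def shot(name):
    ci=eyes.camera_info(name); im,d=eyes.camera(name); return im,d,ci,cloud(d,ci)
E
python3 - <<'E'
from h import *
for n in ['scene','top']:
    im,d,ci,P=shot(n); print(n,ci)
    cv2.imwrite(f'pics/{n}0.png',im); np.savez(f'{n}0.npz',im=im,d=d,P=P)
    for t in ['otoscope','foam','retainer_top','tape','bottle','bowl']:
        for b in eyes.boxes_of(n,t)[:4]:
            u,v=map(int,np.round(b['pixel'])); print(t,b['pixel'],round(b['confidence'],2),P[v,u].round(3))
print(r.get_obs())
E
```

```text
pics
scene {'fx': 497.70292607106234, 'fy': 497.70292607106234, 'cx': 274.69281984507984, 'cy': 210.78273439359785, 'k1': -0.06172605131103587, 'origin': array([1.250752  , 0.80502769, 1.04528973]), 'attitude': array([0.35696863, 0.97814504, 2.23749189])}
otoscope [400.7, 228.8] 0.88 [0.329 0.295 0.039]
otoscope [312.8, 266.7] 0.68 [0.611 0.223 0.036]
otoscope [393.7, 353.3] 0.67 [0.654 0.529 0.031]
foam [214.2, 179.4] 0.65 [ 0.618 -0.196  0.088]
retainer_top [237.9, 175.8] 0.5 [ 0.524 -0.201  0.045]
tape [297.0, 201.7] 0.56 [0.457 0.001 0.026]
bottle [213.4, 248.1] 0.91 [0.788 0.027 0.083]
bottle [215.8, 179.7] 0.52 [ 0.616 -0.187  0.089]
bowl [175.2, 144.7] 0.79 [ 0.555 -0.526  0.012]
top {'fx': 452.80286687207416, 'fy': 452.80286687207416, 'cx': 281.3960782046075, 'cy': 212.7151268928339, 'k1': 0.011736449097471078, 'origin': array([ 0.43633634, -0.00317257,  1.26392151]), 'attitude': array([ 0.07674514, -0.05678666, -1.57878076])}
otoscope [101.3, 183.7] 0.94 [0.626 0.509 0.031]
otoscope [187.3, 301.6] 0.78 [0.304 0.266 0.043]
foam [366.4, 185.2] 0.62 [ 0.607 -0.21   0.089]
retai
[... 187 characters left out ...]
006]
{'time_s': 0.7, 'joints': array([ 1.17114845e+00,  2.63860898e-01,  1.60398438e+00, -1.48759025e-05,
        1.27369781e+00, -3.69187153e-02]), 'joint_velocities': array([-0.00041638,  0.00011445, -0.00024331,  0.00012578, -0.00068591,
       -0.00079981]), 'joint_torque': array([-5.46042629e-04, -5.14853132e+01, -3.67604578e+01, -5.11952976e-05,
        9.57175689e-04, -4.87126627e-06]), 'eef_pos': array([0.23952578, 0.63107314, 0.30391454]), 'ee_rot': array([5.66644002e-01, 3.09004276e+00, 7.11630608e-05]), 'wrist_force': array([-0.5087245 , -1.23871683,  0.24869155]), 'wrist_torque': array([0.01918295, 0.04580426, 0.00111132]), 'grip_force': 0.0, 'gripper_width': 0.08548666534642627}
```

```bash
python3 - <<'E'
import cv2,numpy as np
a=cv2.imread('pics/top0.png');cv2.imwrite('pics/top0b.png',cv2.resize(a,(800,600),interpolation=cv2.INTER_CUBIC))
E
```

```text
(no output)
```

View pics/top0b.png

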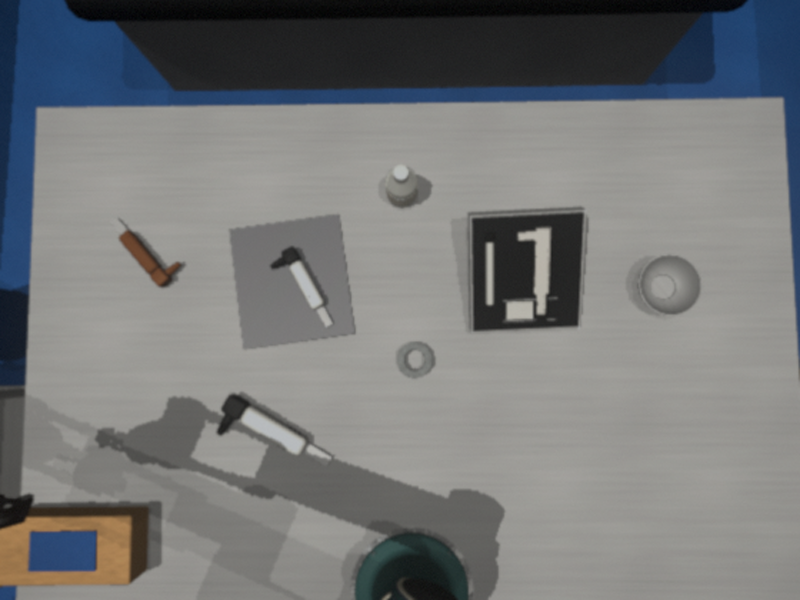

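View pics/scene0.png

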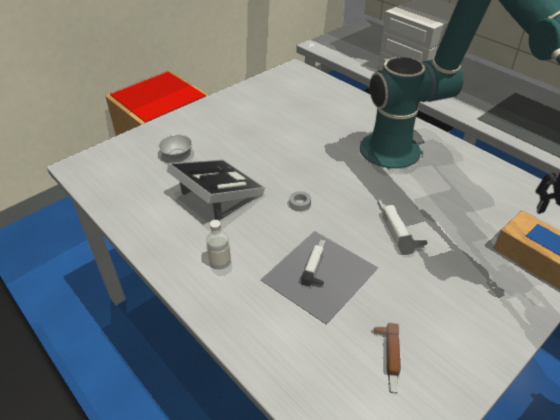

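Candidates (top view at 800x600): a brown otoscope at (148,255), a small silver/black one on the grey mat at (307,283), and a larger silver/black one off the mat at (270,425). By the description it's the one on the mat. Foam pocket is at (543,265), with the plate at (519,310).

```bash
cat >> h.py <<'E'
def rel(Rg,pg):  # jog numbers from the present measured pose to world goal
    o=r.get_obs(); R0=R.from_rotvec(o['ee_rot'])
    return R0.inv().apply(np.array(pg)-o['eef_pos']).round(4), (R0.inv()*Rg).as_rotvec().round(4)
def down(yaw): # tool x at heading yaw, z down
    c,s=np.cos(yaw),np.sin(yaw)
    return R.from_matrix(np.array([[c,s,0],[s,-c,0],[0,0,-1]]))
E
python3 - <<'E'
from h import *
z=np.load('top0.npz');im=z['im'];P=z['P']
cv2.imwrite('pics/crop.png',cv2.resize(im[145:250,150:260],(660,630)[:2] if 0 else (620,592),interpolation=cv2.INTER_CUBIC))
m=np.zeros(P.shape[:2],bool);m[160:240,180:245]=1
m&=(P[...,2]>.02)&(P[...,2]<.045)
q=P[m];print(len(q),q.mean(0))
g=im.max(2)
b=m&(g>140);qb=P[b];c=qb.mean(0);u,s,vt=np.linalg.svd((qb-c)[:,:2],full_matrices=False)
print('silver',len(qb),c,vt[0],np.ptp((qb-c)[:,:2]@vt[0]), 'dark',P[m&(g<80)].mean(0))
# foam plane
f=np.zeros_like(m);f[150:225,332:408]=1;f&=(g<60)&(P[...,2]>.02)
F=P[f];c=F.mean(0);u,s,vt=np.linalg.svd(F-c,full_matrices=False);print('foam',len(F),c,vt[2]*np.sign(vt[2,2]),F.min(0),F.max(0))
o=r.get_obs();ci=eyes.camera_info('wrist');R0=R.from_rotvec(o['ee_rot'])
print(R0.as_matrix().round(3)); print('cam in tool',R0.inv().apply(np.array(ci['origin'])-o['eef_pos']),(R0.as_matrix().T@att(ci)).round(3),ci)
E
```

```text
524 [0.59745201 0.20697718 0.03229111]
silver 302 [0.58011857 0.19710538 0.03376306] [-0.87748937 -0.47959608] 0.09450980211302999 dark [0.63471971 0.23338867 0.03062826]
foam 3986 [ 0.60561375 -0.21897484  0.08937845] [-0.96462373 -0.22884106  0.13089245] [ 0.43633634 -0.31819959  0.03236013] [ 0.69203835 -0.00317257  1.26392151]
[[-0.935  0.355  0.   ]
 [ 0.355  0.935  0.   ]
 [-0.     0.    -1.   ]]
cam in tool [ 0.07724952 -0.00054308 -0.06986689] [[-0.     0.952  0.306]
 [ 1.     0.     0.   ]
 [ 0.     0.306 -0.952]] {'fx': 338.45762924681486, 'fy': 338.45762924681486, 'cx': 277.0343388832649, 'cy': 212.21008916066222, 'k1': -0.023681139628370564, 'origin': array([0.16710766, 0.65797251, 0.37378017]), 'attitude': array([-0.27186698, -0.18754432,  1.19755321])}
```

View pics/crop.png

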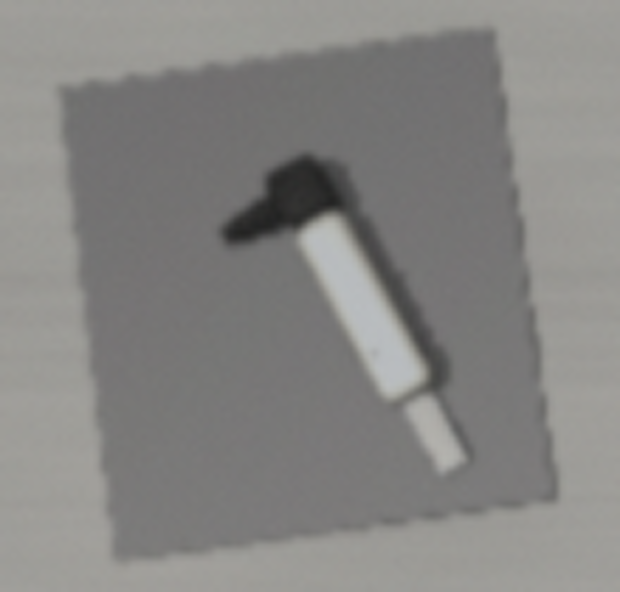

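The crop shows the chosen one on the mat, with a silver handle, a black head at (300,190), the cone pointing left and the tab lower right at (435,440). I'll move the wrist camera over it.

jog_arm(
  steps=[
    [[-0.26, -0.15, 0.03], [0, 0, 1.2]],
    [[-0.26, -0.15, 0.03], [0, 0, 1.2]],
    [[-0.26, -0.15, 0.03], [0, 0, 1.2]],
    [[-0.26, -0.15, 0.03], [0, 0, 1.2]],
    [[-0.26, -0.15, 0.03], [0, 0, 1.2]],
    [[-0.26, -0.15, 0.03], [0, 0, 1.2]],
    [[-0.26, -0.15, 0.03], [0, 0, 1.2]],
    [[-0.26, -0.15, 0.03], [0, 0, 1.2]],
    [[-0.26, -0.15, 0.03], [0, 0, 1.2]],
    [[-0.26, -0.15, 0.03], [0, 0, 1.2]],
  ],
  jaw=0.0854,
)

```text
time_s: 1.53
eef_pos: [0.4304, 0.3972, 0.2739]
ee_rot: [-2.222, -2.221, 0.0]
wrist_force: [-0.3, 0.2, 0.2]
gripper_width: 0.0855
grip_force: 0.0
```

```bash
python3 - <<'E'
from h import *
print(r.get_obs()['joints'].round(3),r.get_obs()['eef_pos'],rel(down(.5),[.594,.2045,.25]))
E
```

```text
[0.703 0.117 1.834 0.    1.191 0.703] [0.43040177 0.39716452 0.27387568] (array([-0.1926,  0.1637,  0.0239]), array([-0.    ,  0.    ,  1.0701]))
```

jog_arm(
  steps=[
    [[-0.193, 0.164, 0.024], [0, 0, 1.07]],
    [[-0.193, 0.164, 0.024], [0, 0, 1.07]],
    [[-0.193, 0.164, 0.024], [0, 0, 1.07]],
    [[-0.193, 0.164, 0.024], [0, 0, 1.07]],
    [[-0.193, 0.164, 0.024], [0, 0, 1.07]],
    [[-0.193, 0.164, 0.024], [0, 0, 1.07]],
    [[-0.193, 0.164, 0.024], [0, 0, 1.07]],
    [[-0.193, 0.164, 0.024], [0, 0, 1.07]],
    [[-0.193, 0.164, 0.024], [0, 0, 1.07]],
    [[-0.193, 0.164, 0.024], [0, 0, 1.07]],
  ],
)

```text
time_s: 2.37
eef_pos: [0.5953, 0.2062, 0.2498]
ee_rot: [-3.042, -0.786, 0.0]
wrist_force: [0.5, -0.4, 0.7]
gripper_width: 0.0854
grip_force: 0.0
```

```bash
python3 - <<'E'
from h import *
o=r.get_obs();print(o['joints'].round(3),o['eef_pos'],rel(down(.5),[.594,.2045,.25]))
im,d,ci,P=shot('wrist');cv2.imwrite('pics/w1.png',im);np.savez('w1.npz',im=im,d=d,P=P)
near=np.hypot(P[...,0]-.594,P[...,1]-.2045)<.12
mat=near&(P[...,2]<.012)&(d>0);print('mat z',np.median(P[mat][:,2]))
m=near&(P[...,2]>.027)&(P[...,2]<.045)&(d>0); q=P[m];print(len(q),np.median(q[:,2]))
g=im.max(2)
s=m&(g>120)&(P[...,2]>.03); rect=cv2.minAreaRect((P[s][:,:2]*1000).astype(np.float32));print('silver',s.sum(),rect,np.median(P[s][:,2]))
b=m&(P[...,2]>.03)
ax=np.array([np.cos(.5),np.sin(.5)])
# strip fit: centre of left/right edges along body
yaw=.5;c=np.array([.594,.2045])
for k in range(5):
    ax=np.array([np.cos(yaw),np.sin(yaw)]);n=np.array([-ax[1],ax[0]])
    a=(q[:,:2]-c)@ax;t=(q[:,:2]-c)@n
    xs=[];ms=[];w=[]
    for x0 in np.arange(-.055,.032,.005):
        k=(abs(a-x0)<.0025)&(abs(t)<.03)
        if k.sum()>5: lo,hi=np.percentile(t[k],[2,98]);xs.append(x0);ms.append((lo+hi)/2);w.append(hi-lo)
    f=np.polyfit(xs,ms,1);yaw+=np.arctan(f[0]);c=c+n*f[1]
k=(abs(t)<.012);print('yaw',yaw,'c',c,'w',np.median(w),'a range',a[k].min(),a[k].max())
print('cone',t.max())
E
```

```text
[0.294 0.218 1.762 0.    1.161 1.359] [0.59528327 0.20622231 0.24978983] (array([-0.002 ,  0.0009, -0.0002]), array([-0.0001,  0.0001,  0.006 ]))
mat z 0.0038349035983903934
4298 0.03332097902091255
silver 2769 ((580.9345092773438, 195.95448303222656), (96.4237060546875, 25.34532928466797), 28.292348861694336) 0.03349034912729326
yaw 0.4968418726614125 c [0.59448726 0.20360798] w 0.02665894529091941 a range -0.06378420595253395 0.0645410934252946
cone 0.014036417153704446
```

View pics/w1.png

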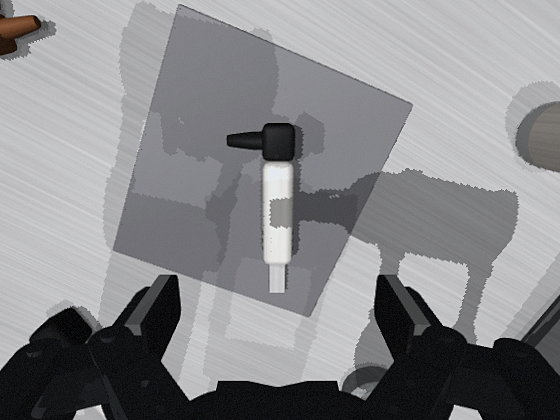

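The picture shows the otoscope upright in view: body centre near (278,205), cone left at (235,140), tab at (277,278). The plan is to straddle the body with the fingers and descend part way.

jog_arm(
  steps=[
    [[-0.001, 0.001, 0.03], [0, 0, 0.003]],
    [[-0.001, 0.001, 0.06], [0, 0, 0.003]],
    [[-0.001, 0.001, 0.09], [0, 0, 0.003]],
    [[-0.001, 0.001, 0.11], [0, 0, 0.003]],
    [[-0.001, 0.001, 0.12], [0, 0, 0.003]],
    [[-0.001, 0.001, 0.12], [0, 0, 0.003]],
    [[-0.001, 0.001, 0.12], [0, 0, 0.003]],
  ],
)

```text
time_s: 3.0
eef_pos: [0.5946, 0.2058, 0.1301]
ee_rot: [3.041, 0.788, -0.0]
wrist_force: [0.3, 0.5, -0.0]
gripper_width: 0.0851
grip_force: 0.0
```

```bash
python3 - <<'E'
from h import *
o=r.get_obs();print(r.tip_reach,o['eef_pos'],o['wrist_force'],rel(down(.497),[.5945,.2036,.092]))
E
```

```text
0.0726 [0.59462199 0.20583435 0.13011058] [ 0.2886259   0.47843048 -0.03146495] (array([-0.0012,  0.0019,  0.0381]), array([-0.    ,  0.0001,  0.0102]))
```

jog_arm(
  steps=[
    [[-0.001, 0.002, 0.02], [0, 0, 0.01]],
    [[-0.001, 0.002, 0.032], [0, 0, 0.01]],
    [[-0.001, 0.002, 0.038], [0, 0, 0.01]],
    [[-0.001, 0.002, 0.038], [0, 0, 0.01]],
    [[-0.001, 0.002, 0.038], [0, 0, 0.01]],
  ],
)

```text
time_s: 3.42
eef_pos: [0.5947, 0.2034, 0.0922]
ee_rot: [-3.045, -0.771, -0.0]
wrist_force: [-0.8, 0.0, 0.4]
gripper_width: 0.0852
grip_force: 0.0
```

jog_arm(
  steps=[
    [[0, 0, 0], [0, 0, 0]],
    [[0, 0, 0], [0, 0, 0]],
    [[0, 0, 0], [0, 0, 0]],
    [[0, 0, 0], [0, 0, 0]],
    [[0, 0, 0], [0, 0, 0]],
    [[0, 0, 0], [0, 0, 0]],
    [[0, 0, 0], [0, 0, 0]],
    [[0, 0, 0], [0, 0, 0]],
    [[0, 0, 0], [0, 0, 0]],
    [[0, 0, 0], [0, 0, 0]],
  ],
  jaw=0.015,
  newtons=40,
)

```text
time_s: 4.25
eef_pos: [0.5951, 0.2035, 0.0926]
ee_rot: [-3.045, -0.771, -0.002]
wrist_force: [-0.6, 0.5, 4.8]
gripper_width: 0.0268
grip_force: 40.3
```

```bash
python3 - <<'E'
from h import *
o=r.get_obs();print(r.tip_reach,o['eef_pos'],o['wrist_force'],o['gripper_width'],o['grip_force'],rel(down(.497),[.5945,.2036,.25]))
E
```

```text
0.0726 [0.59506641 0.20354693 0.09257884] [-0.62853332  0.46329024  4.75464445] 0.02683364624212234 40.34979522228241 (array([-0.0003, -0.0003, -0.1574]), array([ 0.    , -0.0011, -0.0013]))
```

jog_arm(
  steps=[
    [[0, 0, -0.01], [0, 0, 0]],
    [[0, 0, -0.03], [0, 0, 0]],
    [[0, 0, -0.06], [0, 0, 0]],
    [[0, 0, -0.095], [0, 0, 0]],
    [[0, 0, -0.13], [0, 0, 0]],
    [[0, 0, -0.16], [0, 0, 0]],
    [[0, 0, -0.16], [0, 0, 0]],
    [[0, 0, -0.16], [0, 0, 0]],
  ],
)

```text
time_s: 4.92
eef_pos: [0.5957, 0.2034, 0.2545]
ee_rot: [3.045, 0.771, 0.007]
wrist_force: [-0.3, -0.4, -3.1]
gripper_width: 0.0271
grip_force: 39.7
```

```bash
python3 - <<'E'
from h import *
o=r.get_obs();print(o['wrist_force'],o['gripper_width'],o['grip_force'])
im,d,ci,P=shot('wrist');cv2.imwrite('pics/w2.png',im);np.savez('w2.npz',im=im,d=d,P=P)
R0=R.from_rotvec(o['ee_rot']);T=R0.inv().apply((P-o['eef_pos']).reshape(-1,3)).reshape(P.shape);g=im.max(2)
top=(abs(T[...,1])<.011)&(T[...,0]>-.075)&(T[...,0]<.075)&(T[...,2]>.04)&(T[...,2]<.075)&(d>0)
for x in np.arange(-.06,.07,.01):
    k=top&(abs(T[...,0]-x)<.005);print(round(x,3),k.sum(),np.median(T[k],0).round(4) if k.sum() else '')
# outline width for x>0.015
k=(T[...,2]>.04)&(T[...,2]<.1)&(abs(T[...,1])<.06)&(abs(T[...,0])<.12)&(d>0)
for x in np.arange(.015,.07,.005):
    q=T[k&(abs(T[...,0]-x)<.002)]
    if len(q):print('e',round(x,3),np.percentile(q[:,1],[1,99]).round(4),np.median(q[:,2]).round(4))
# foam: top view refined, valid depth
z=np.load('top0.npz');im=z['im'];P=z['P'];d=z['d'];g=im.max(2)
f=np.zeros(d.shape,bool);f[145:232,325:412]=1;f&=(g<60)&(d>0)&(P[...,2]>.02)&(P[...,2]<.2)
F=P[f]
for _ in range(3):
    c=F.mean(0);u,s,vt=np.linalg.svd(F-c,full_matrices=False);n=vt[2]*np.sign(vt[2,2]);e=abs((F-c)@n);F=F[e<max(.002,2*e.std())]
print('foam',len(F),c,n,'tilt',np.degrees(np.arccos(n[2])),'downslope yaw',np.degrees(np.arctan2(-n[1],-n[0])))
print('edges',cv2.minAreaRect((F[:,:2]*1000).astype(np.float32)))
E
```

```text
[-0.32402005 -0.35428244 -3.11297926] 0.027077448033136144 39.72445785999298
-0.06 0 
-0.05 376 [-0.0475  0.0002  0.0589]
-0.04 770 [-0.0398  0.      0.059 ]
-0.03 832 [-0.0298  0.0003  0.059 ]
-0.02 885 [-0.0199 -0.0002  0.059 ]
-0.01 921 [-0.01    0.0003  0.059 ]
0.0 1002 [-0.0001 -0.0001  0.0589]
0.01 1078 [ 0.0101 -0.0001  0.0589]
0.02 1136 [0.0201 0.0004 0.059 ]
0.03 1239 [0.0296 0.0004 0.0605]
0.04 1251 [0.0403 0.     0.059 ]
0.05 1419 [0.0501 0.     0.0589]
0.06 1607 [0.0604 0.0004 0.0596]
e 0.015 [-0.0124  0.0151] 0.0591
e 0.02 [-0.0122  0.015 ] 0.0592
e 0.025 [-0.0124  0.0153] 0.0593
e 0.03 [-0.0113  0.0139] 0.061
e 0.035 [-0.0107  0.0135] 0.06
e 0.04 [-0.0123  0.015 ] 0.059
e 0.045 [-0.0421  0.0147] 0.06
e 0.05 [-0.0432  0.0147] 0.0642
e 0.055 [-0.0414  0.0146] 0.0622
e 0.06 [-0.012   0.0148] 0.0594
e 0.065 [-0.01    0.0128] 0.0652
foam 2683 [ 0.59943934 -0.21998628  0.08013982] [-0.42406308 -0.01683705  0.90547613] tilt 25.112513725508137 downslope yaw 2.2736842249771474
edges ((592.2833251953125, -217.8146209716797), (194.4916534423828, 195.13851928710938), 2.3478097915649414)
```

View pics/w2.png

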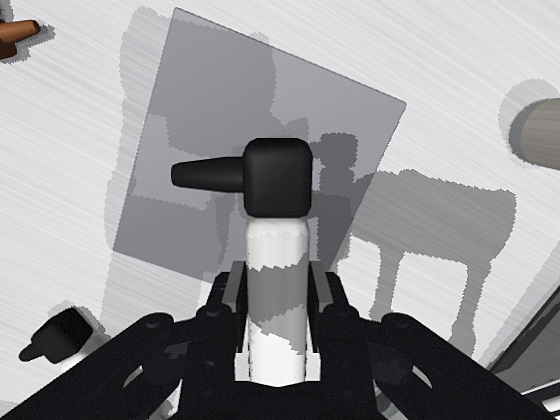

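Gripped level, with its top at tool z 0.059 along the whole length. The cone is at left (205,172) and the head at (278,178). Next I'll go beside the foam with the tool tilted to its normal, and look at the pocket.

```bash
cat >> h.py <<'E'
def foamR(psi,t=np.radians(25)):
    x=np.array([np.cos(t)*np.cos(psi),np.cos(t)*np.sin(psi),np.sin(t)]);n=np.array([-np.sin(t)*np.cos(psi),-np.sin(t)*np.sin(psi),np.cos(t)])
    return np.stack([x,np.cross(n,x),n],1)   # columns x,y,n
def toolF(psi): A=foamR(psi); return R.from_matrix(np.stack([A[:,0],-A[:,1],-A[:,2]],1))
E
python3 - <<'E'
from h import *
s=np.array([.611,-.247,.085]);A=foamR(.04)
g=s+A@[-.03,.10,.25];print(g,rel(toolF(.04),g))
E
```

```text
[ 0.47426353 -0.15239232  0.2988984 ] (array([-0.2747,  0.2555, -0.0469]), array([-0.0992,  0.4288,  0.4485]))
```

jog_arm(
  steps=[
    [[-0.03, 0.025, -0.005], [-0.01, 0.04, 0.045]],
    [[-0.055, 0.05, -0.01], [-0.02, 0.086, 0.09]],
    [[-0.082, 0.076, -0.014], [-0.03, 0.129, 0.135]],
    [[-0.11, 0.102, -0.019], [-0.04, 0.172, 0.18]],
    [[-0.137, 0.128, -0.023], [-0.05, 0.214, 0.224]],
    [[-0.165, 0.153, -0.028], [-0.06, 0.257, 0.27]],
    [[-0.192, 0.179, -0.033], [-0.07, 0.3, 0.314]],
    [[-0.22, 0.204, -0.038], [-0.08, 0.343, 0.36]],
    [[-0.247, 0.23, -0.042], [-0.09, 0.386, 0.404]],
    [[-0.275, 0.255, -0.047], [-0.099, 0.429, 0.449]],
  ],
)

```text
time_s: 5.8
eef_pos: [0.4715, -0.1524, 0.2955]
ee_rot: [-3.057, -0.057, -0.673]
wrist_force: [0.8, -1.0, -1.9]
gripper_width: 0.0267
grip_force: 39.8
```

jog_arm(
  steps=[
    [[0, 0, 0], [0, 0, 0]],
    [[0, 0, 0], [0, 0, 0]],
    [[0, 0, 0], [0, 0, 0]],
  ],
)

```text
time_s: 6.05
eef_pos: [0.4727, -0.1516, 0.2963]
ee_rot: [-3.057, -0.058, -0.671]
wrist_force: [-0.8, 0.4, -2.2]
gripper_width: 0.0266
grip_force: 39.9
```

```bash
python3 - <<'E'
from h import *
o=r.get_obs();print(o['joints'].round(3),o['eef_pos'],R.from_rotvec(o['ee_rot']).as_matrix().round(3),o['gripper_width'])
im,d,ci,P=shot('wrist');cv2.imwrite('pics/w3.png',im);np.savez('w3.npz',im=im,d=d,P=P,pos=o['eef_pos'],rot=o['ee_rot'])
for t in ['retainer_top','foam']:
    for b in eyes.boxes_of('wrist',t)[:3]:
        u,v=map(int,np.round(b['pixel'])); print(t,b['pixel'],round(b['confidence'],2),P[v,u].round(3))
E
```

```text
[-0.477 -0.279  2.204  0.28   0.856  0.91 ] [ 0.47273645 -0.15156585  0.29630782] [[ 0.907  0.039  0.418]
 [ 0.034 -0.999  0.019]
 [ 0.419 -0.003 -0.908]] 0.026557597286993567
retainer_top [333.8, 246.5] 0.84 [ 0.525 -0.208  0.047]
foam [375.1, 132.8] 0.89 [ 0.634 -0.24   0.079]
```

View pics/w3.png

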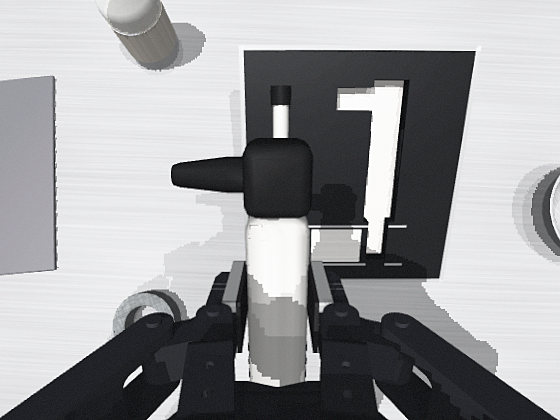

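The picture shows the pocket at (385,150), cone slot at left (355,100), tab slot at (376,235) and plate at (335,246). I'll fit the hole outline on the foam's top plane.

```bash
cat > fit.py <<'E'
from h import *
z=np.load('w3.npz');im=z['im'];P=z['P'];d=z['d'];g=im.max(2)
h,w=d.shape;uu,vv=np.meshgrid(np.arange(w),np.arange(h))
# foam plane
f=(g<50)&(d>0)&(uu>315)&(uu<475)&(vv>50)&(vv<278)&(P[...,2]>.03)&(P[...,2]<.13);F=P[f];n=foamR(.04)[:,2];dd=F@n
hst,e=np.histogram(dd,bins=np.arange(dd.min(),dd.max(),.001));c0=e[hst.argmax()]+.0005;F=F[abs(dd-c0)<.003]
for _ in range(3):
    c=F.mean(0);vt=np.linalg.svd(F-c,full_matrices=False)[2];n=vt[2]*np.sign(vt[2,2]);F=F[abs((F-c)@n)<.002]
print('plane',len(F),c,n,'tilt',np.degrees(np.arccos(n[2])),'psi',np.arctan2(-n[1],-n[0]))
O=np.array(eyes.camera_info('wrist')['origin'])
D=P-O; t=((c-O)@n)/(D@n); Q=O+D*t[...,None]   # ray hits on plane
hd=(P-c)@n
psi=np.arctan2(-n[1],-n[0])
hole=(hd<-.004)&(hd>-.03)&(uu>320)&(uu<430)&(vv>60)&(vv<262)&(d>0)
s=np.array([.611,-.247,.085])
from scipy.optimize import minimize
def loc(p,s0,yaw):
    A=np.stack([[np.cos(yaw),np.sin(yaw),0],[0]*3,[0]*3],1)
    x=A[:,0]-n*(A[:,0]@n);x/=np.linalg.norm(x);y=np.cross(n,x);return (p-s0)@x,(p-s0)@y
reg=(abs(hd)<.03)&(uu>325)&(uu<440)&(vv>60)&(vv<262)&(d>0)
q=Q[reg];hq=hole[reg]
def model(p):
    a,b=loc(q,s+np.array([p[0],p[1],0])/1000,p[2])
    b1=(abs(a)<.0665)&(abs(b)<.0155)
    co=(abs(a-.05)<.0095)&(b>0)&(b<.0465+.0)
    tb=(a<-.06)&(a>-.1065)&(abs(b)<.0095)
    use=(a>-.07)            # keep away from the plate/tab
    return b1|co,use
def cost(p):
    m,u=model(p);return ((m!=hq)&u).sum()
best=min(((cost([dx,dy,y]),dx,dy,y) for dx in np.arange(-14,15,1.) for dy in np.arange(-14,15,1.) for y in np.arange(0,.085,.01)))
print(best)
rs=minimize(cost,best[1:],method='Nelder-Mead',options=dict(initial_simplex=np.array(best[1:])+np.array([[0,0,0],[1.5,0,0],[0,1.5,0],[0,0,.015]])))
print(rs.x,rs.fun,hq.sum());p=rs.x;S=s+np.array([p[0],p[1],0])/1000;S[2]=c[2]-((S-c)[:2]@n[:2])/n[2];print('seat',S,'yaw',p[2])
a,b=loc(q,S,p[2])
k=hq&(abs(b)<.012)&(a>-.07);print('a range',np.percentile(a[hq&(abs(b)<.01)],[.3,99.7]))
for x in np.arange(-.055,.065,.01):
    k=hq&(abs(a-x)<.003);print(round(x,3),np.percentile(b[k],[1,99]).round(4))
# held otoscope seen same picture, tool frame
T=R.from_rotvec(z['rot']).inv().apply((P-z['pos']).reshape(-1,3)).reshape(P.shape)
k=(T[...,2]>.055)&(T[...,2]<.068)&(abs(T[...,1])<.02)&(d>0)
for x in [.01,.02,.04,.055]:
    y=T[k&(abs(T[...,0]-x)<.004)][:,1];print('oto y',x,np.percentile(y,[1,99]).round(4))
k=(T[...,2]>.055)&(T[...,2]<.08)&(abs(T[...,1])<.008)&(d>0);print('oto xmax',np.percentile(T[k][:,0],[99,99.9]))
k=(T[...,2]>.055)&(T[...,2]<.09)&(T[...,1]<-.02)&(T[...,1]>-.05)&(d>0)&(g<60);print('cone x',np.percentile(T[k][:,0],[1,99]),T[k][:,1].min())
# plate
b=(g>90)&(uu>312)&(uu<366)&(vv>228)&(vv<262)&(abs(hd)<.006);a2,b2=loc(P[b],S,p[2]);print('plate',b.sum(),np.percentile(a2,[1,99]),np.percentile(b2,[1,99]),np.median(hd[b]))
np.savez('seat.npz',S=S,yaw=p[2],n=n)
E
python3 fit.py
```

```text
plane 12952 [ 0.57419057 -0.26929154  0.06741899] [-0.4211238  -0.01710431  0.90684187] tilt 24.927493612745856 psi 0.040593560926226374
(np.int64(433), np.float64(-1.0), np.float64(0.0), np.float64(0.05))
[-0.80341197  0.41555634  0.03989633] 370.0 5913
seat [ 0.61019659 -0.24658444  0.08456793] yaw 0.03989632909571575
a range [-0.10470769  0.06627223]
-0.055 [-0.0144  0.0144]
-0.045 [-0.0147  0.0143]
-0.035 [-0.0145  0.0147]
-0.025 [-0.0143  0.0148]
-0.015 [-0.0127  0.0139]
-0.005 [-0.0131  0.0142]
0.005 [-0.0137  0.0142]
0.015 [-0.0131  0.014 ]
0.025 [-0.0146  0.014 ]
0.035 [-0.0151  0.0144]
0.045 [-0.0149  0.046 ]
0.055 [-0.0147  0.0465]
oto y 0.01 [-0.0184  0.0195]
oto y 0.02 [-0.0124  0.0147]
oto y 0.04 [-0.0123  0.0145]
oto y 0.055 [-0.0185  0.0146]
oto xmax [0.06459901 0.06473677]
cone x [0.00720864 0.05693752] -0.043840235312153204
plate 1556 [-0.10875094 -0.07358267] [0.0158528  0.06369781] 0.0009360114170902441
```

```bash
cat > goal.py <<'E'
import sys
from h import *
z=np.load('seat.npz');Rt=toolF(float(z['yaw']))
off=np.array([-.0003,.0012,.074])
def goal(h): return z['S']-Rt.apply(off)+z['n']*h
if __name__=='__main__':
    o=r.get_obs()
    print(o['eef_pos'].round(4),o['wrist_force'].round(1),o['wrist_torque'].round(2),o['gripper_width'])
    for h in map(float,sys.argv[1:]): print(h,goal(h).round(4),*rel(Rt,goal(h)))
E
python3 goal.py .05 .02 0
```

```text
[ 0.4742 -0.1502  0.2975] [-0.2  0.3 -2.5] [-0.    0.35  0.  ] 0.02660110373705783
0.05 [ 0.5581 -0.2475  0.1971] [0.0302 0.101  0.1245] [-0.0029  0.0023  0.0016]
0.02 [ 0.5707 -0.247   0.1699] [0.0302 0.101  0.1545] [-0.0029  0.0023  0.0016]
0.0 [ 0.5792 -0.2466  0.1518] [0.0302 0.1011 0.1745] [-0.0029  0.0023  0.0016]
```

jog_arm(
  steps=[
    [[0.005, 0.02, 0.02], [0, 0, 0]],
    [[0.012, 0.04, 0.045], [0, 0, 0]],
    [[0.018, 0.06, 0.07], [0, 0, 0]],
    [[0.024, 0.08, 0.095], [-0.001, 0.001, 0]],
    [[0.028, 0.095, 0.115], [-0.002, 0.002, 0.001]],
    [[0.03, 0.101, 0.1245], [-0.003, 0.002, 0.002]],
    [[0.03, 0.101, 0.1245], [-0.003, 0.002, 0.002]],
    [[0.03, 0.101, 0.1245], [-0.003, 0.002, 0.002]],
    [[0.03, 0.101, 0.1245], [-0.003, 0.002, 0.002]],
    [[0.03, 0.101, 0.1245], [-0.003, 0.002, 0.002]],
  ],
)

```text
time_s: 7.03
eef_pos: [0.5581, -0.2487, 0.2001]
ee_rot: [-3.059, -0.059, -0.684]
wrist_force: [0.2, -0.3, -2.2]
gripper_width: 0.0268
grip_force: 40.0
```

```bash
python3 goal.py .05 .02 0; python3 - <<'E'
from h import *
o=r.get_obs();im,d,ci,P=shot('wrist');cv2.imwrite('pics/w4.png',im)
np.savez('w4.npz',im=im,d=d,P=P,pos=o['eef_pos'],rot=o['ee_rot'],O=ci['origin']);print(o['joint_velocities'].round(3))
im,d,ci,P=shot('scene');cv2.imwrite('pics/s4.png',im)
E
```

```text
[ 0.5581 -0.2487  0.2001] [ 0.2 -0.3 -2.2] [-0.01  0.34 -0.04] 0.026810705414031105
0.05 [ 0.5581 -0.2475  0.1971] [-0.0012 -0.0012  0.0027] [ 0.0028 -0.0036 -0.0009]
0.02 [ 0.5707 -0.247   0.1699] [-0.0013 -0.0013  0.0327] [ 0.0028 -0.0036 -0.0009]
0.0 [ 0.5792 -0.2466  0.1518] [-0.0014 -0.0013  0.0527] [ 0.0028 -0.0036 -0.0009]
[-0.007 -0.007 -0.001  0.001 -0.002 -0.001]
```

View pics/w4.png

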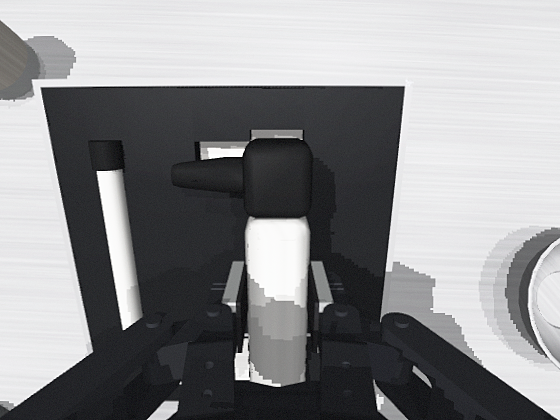

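The picture shows the pocket's head end peeking out at (277,134) and the cone slot at (222,150), with the otoscope just below both. I'll measure their offset from the held otoscope.

```bash
cat > chk.py <<'E'
from h import *
import sys
z=np.load(sys.argv[1]);P=z['P'];d=z['d'];R0=R.from_rotvec(z['rot'])
T=R0.inv().apply((P-z['pos']).reshape(-1,3)).reshape(P.shape);O=R0.inv().apply(z['O']-z['pos'])
h,w=d.shape;uu,vv=np.meshgrid(np.arange(w),np.arange(h))
reg=(uu>185)&(uu<330)&(vv>105)&(vv<165)&(d>0);
f=reg&(vv<125);zp=np.median(T[f][:,2]);A=np.c_[T[f][:,:2],np.ones(f.sum())];co=np.linalg.lstsq(A,T[f][:,2],rcond=None)[0];print('plane z',zp,'slopes',co)
D=T-O; t=(co[2]+O[:2]@co[:2]-O[2])/(D[...,2]-D[...,:2]@co[:2]);Q=O+D*t[...,None]
hd=T[...,2]-T[...,:2]@co[:2]-co[2]
hole=reg&(hd>.004)&(hd<.03)
k=hole&(vv<136);x=Q[k];print('head hole y',np.percentile(x[:,1],[1,99]),'mid',np.percentile(x[:,1],[1,99]).mean(),'top x',np.percentile(x[:,0],[50,97,99.5]))
k=hole&(uu<240);x=Q[k];print('cone slot y min',np.percentile(x[:,1],[.5,3]),'x max',np.percentile(x[:,0],[97,99.5]))
k=hole&(uu>252)&(uu<300);print('head top edge x by col',[round(Q[hole&(uu==u)][:,0].max(),4) for u in (256,266,276,286,296)])
m=(T[...,2]>.055)&(T[...,2]<.068)&(abs(T[...,1])<.02)
for x0 in (.02,.04): y=T[m&(abs(T[...,0]-x0)<.004)][:,1];print('oto y mid',np.percentile(y,[1,99]).mean())
E
python3 chk.py w4.npz
```

```text
plane z 0.1269993151357201 slopes [0.00807597 0.00214763 0.12641259]
head hole y [-0.01381829  0.0151119 ] mid 0.0006468026809910528 top x [0.06343159 0.0648178  0.06482252]
cone slot y min [-0.0455699  -0.04502196] x max [0.05815588 0.05818041]
head top edge x by col [np.float64(0.0648), np.float64(0.0648), np.float64(0.0648), np.float64(0.0648), np.float64(0.0648)]
oto y mid 0.0011627776036921243
oto y mid 0.0010116140579772108chk.py:8: RuntimeWarning: divide by zero encountered in divide
  D=T-O; t=(co[2]+O[:2]@co[:2]-O[2])/(D[...,2]-D[...,:2]@co[:2]);Q=O+D*t[...,None]
chk.py:8: RuntimeWarning: invalid value encountered in multiply
  D=T-O; t=(co[2]+O[:2]@co[:2]-O[2])/(D[...,2]-D[...,:2]@co[:2]);Q=O+D*t[...,None]
```

jog_arm(
  steps=[
    [[-0.0005, -0.0004, 0.008], [0.001, -0.001, 0]],
    [[-0.0013, -0.0009, 0.018], [0.003, -0.004, -0.001]],
    [[-0.0013, -0.0009, 0.027], [0.003, -0.004, -0.001]],
    [[-0.0013, -0.0009, 0.033], [0.003, -0.004, -0.001]],
    [[-0.0013, -0.0009, 0.033], [0.003, -0.004, -0.001]],
    [[-0.0013, -0.0009, 0.033], [0.003, -0.004, -0.001]],
    [[-0.0013, -0.0009, 0.033], [0.003, -0.004, -0.001]],
  ],
)

```text
time_s: 7.72
eef_pos: [0.5707, -0.2482, 0.168]
ee_rot: [-3.058, -0.059, -0.674]
wrist_force: [-0.4, -0.0, -2.1]
gripper_width: 0.0265
grip_force: 40.0
```

```bash
python3 goal.py .015 0
```

```text
[ 0.5707 -0.2482  0.168 ] [-0.4 -0.  -2.1] [ 0.    0.32 -0.01] 0.02646759227569854
0.015 [ 0.5729 -0.2469  0.1654] [ 0.0009 -0.0013  0.0033] [-0.0006  0.0021 -0.0016]
0.0 [ 0.5792 -0.2466  0.1518] [ 0.0009 -0.0013  0.0183] [-0.0006  0.0021 -0.0016]
```

jog_arm(
  steps=[
    [[0.0007, -0.0011, 0.002], [0, 0.002, -0.001]],
    [[0.0007, -0.0011, 0.004], [0, 0.002, -0.001]],
    [[0.0007, -0.0011, 0.006], [0, 0.002, -0.001]],
    [[0.0007, -0.0011, 0.008], [0, 0.002, -0.001]],
    [[0.0007, -0.0011, 0.009], [0, 0.002, -0.001]],
    [[0.0007, -0.0011, 0.009], [0, 0.002, -0.001]],
  ],
)

```text
time_s: 8.22
eef_pos: [0.5749, -0.2468, 0.1601]
ee_rot: [-3.057, -0.06, -0.677]
wrist_force: [0.6, 0.7, -2.1]
gripper_width: 0.0266
grip_force: 40.0
```

```bash
python3 goal.py 0
```

```text
[ 0.5749 -0.2468  0.1601] [ 0.6  0.7 -2.1] [-0.03  0.35 -0.01] 0.026622836957699368
0.0 [ 0.5792 -0.2466  0.1518] [ 0.0004 -0.      0.0093] [-0.0007  0.0002 -0.0006]
```

Entering with no side force. I'll press on.

jog_arm(
  steps=[
    [[0.0003, 0, 0.002], [0, 0, 0]],
    [[0.0003, 0, 0.004], [0, 0, 0]],
    [[0.0003, 0, 0.006], [0, 0, 0]],
    [[0.0003, 0, 0.007], [0, 0, 0]],
    [[0.0003, 0, 0.008], [0, 0, 0]],
    [[0.0003, 0, 0.008], [0, 0, 0]],
  ],
)

```text
time_s: 8.72
eef_pos: [0.5793, -0.2473, 0.1537]
ee_rot: [-3.058, -0.06, -0.681]
wrist_force: [-0.4, -3.2, 1.6]
gripper_width: 0.0267
grip_force: 40.4
```

```bash
python3 goal.py 0
```

```text
[ 0.5793 -0.2473  0.1537] [-0.4 -3.2  1.6] [-0.42  0.17 -0.18] 0.026674783587230654
0.0 [ 0.5792 -0.2466  0.1518] [-0.0009 -0.0007  0.0018] [ 0.0009 -0.0016 -0.0005]
```

jog_arm(
  steps=[
    [[-0.0003, 0.0002, 0.001], [0, 0, 0]],
    [[-0.0003, 0.0002, 0.002], [0, 0, 0]],
    [[-0.0003, 0.0002, 0.0025], [0, 0, 0]],
    [[-0.0003, 0.0002, 0.003], [0, 0, 0]],
    [[-0.0003, 0.0002, 0.003], [0, 0, 0]],
  ],
)

```text
time_s: 9.13
eef_pos: [0.5799, -0.2474, 0.1521]
ee_rot: [-3.058, -0.061, -0.68]
wrist_force: [-9.0, -1.1, 12.5]
gripper_width: 0.0264
grip_force: 41.9
```

```bash
python3 goal.py 0
```

```text
[ 0.5799 -0.2474  0.1521] [-9.  -1.1 12.5] [-0.1   0.73 -0.08] 0.026420983118973417
0.0 [ 0.5792 -0.2466  0.1518] [-0.0007 -0.0008 -0.    ] [ 0.0002 -0.0014  0.0001]
```

jog_arm(
  steps=[
    [[0, 0, -0.001], [0, 0, 0]],
    [[0, 0, -0.001], [0, 0, 0]],
    [[0, 0, -0.001], [0, 0, 0]],
    [[0, 0, -0.001], [0, 0, 0]],
    [[0, 0, -0.02], [0, 0, 0]],
    [[0, 0, -0.05], [0, 0, 0]],
    [[0, 0, -0.09], [0, 0, 0]],
    [[0, 0, -0.12], [0, 0, 0]],
    [[0, 0, -0.12], [0, 0, 0]],
    [[0, 0, -0.12], [0, 0, 0]],
  ],
  jaw=0.07,
)

```text
time_s: 9.97
eef_pos: [0.5296, -0.2497, 0.2618]
ee_rot: [-3.059, -0.061, -0.685]
wrist_force: [0.4, -0.5, 0.2]
gripper_width: 0.0701
grip_force: 0.0
```

```bash
python3 goal.py 0; python3 - <<'E'
from h import *
o=r.get_obs();im,d,ci,P=shot('wrist');cv2.imwrite('pics/w5.png',im);np.savez('w5.npz',im=im,d=d,P=P)
z=np.load('seat.npz');A=foamR(float(z['yaw']));L=(P-z['S'])@A
def hz(a0,a1,b0,b1):
    k=(L[...,0]>a0)&(L[...,0]<a1)&(L[...,1]>b0)&(L[...,1]<b1)&(d>0)&(L[...,2]>-.02)&(L[...,2]<.06);return k.sum(),np.median(L[k][:,2]).round(4) if k.sum() else None
print('top by x',[hz(x-.005,x+.005,-.008,.008) for x in (-.05,-.03,-.01,.01,.03,.05)])
print('foam right',hz(-.05,.05,-.06,-.03),'left',hz(-.05,.03,.03,.08),'tab',hz(-.1,-.075,-.005,.005),'plate',hz(-.105,-.08,.03,.055))
k=(abs(L[...,2]-.001)<.003)&(im.max(2)>90)&(L[...,0]>-.12)&(L[...,0]<-.065)&(L[...,1]>0.012)&(L[...,1]<.08);print('plate ext',np.percentile(L[k],[1,99],axis=0))
E
```

```text
[ 0.5296 -0.2497  0.2618] [ 0.4 -0.5  0.2] [0.   0.22 0.01] 0.0700621823552741
0.0 [ 0.5792 -0.2466  0.1518] [-0.002  -0.0014  0.1207] [ 0.0023 -0.0041  0.0002]
top by x [(np.int64(222), np.float64(0.0151)), (np.int64(234), np.float64(0.015)), (np.int64(236), np.float64(0.015)), (np.int64(252), np.float64(0.015)), (np.int64(299), np.float64(0.0138)), (np.int64(302), np.float64(0.0151))]
foam right (np.int64(4296), np.float64(0.0001)) left (np.int64(5517), np.float64(0.0)) tab (np.int64(262), np.float64(-0.0058)) plate (np.int64(662), np.float64(0.001))
plate ext [[-0.11449436  0.01558442 -0.00085912]
 [-0.06952077  0.06643956  0.0023656 ]]
```

View pics/w5.png

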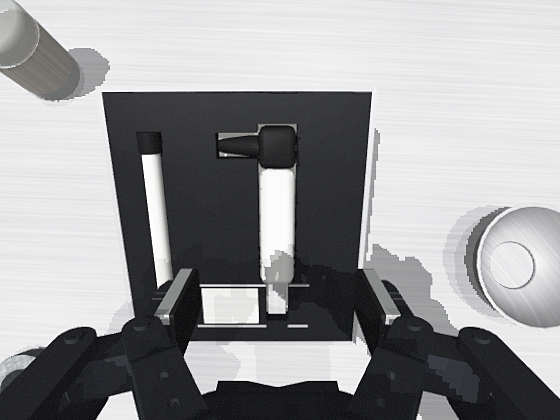

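The otoscope is home: 15.0 mm proud along its whole body, tab top at -5.8 mm (expected -6). In the picture it fills the pocket at (278,200), and the plate at (230,305) is still open with its centre near y 0.040. Next: closed fingertips above the plate.

```bash
cat > pl.py <<'E'
import sys
from h import *
z=np.load('seat.npz');yw=float(z['yaw']);Rt=toolF(yw);A=foamR(yw)
o=r.get_obs();tip=o['eef_pos']+R.from_rotvec(o['ee_rot']).apply([0,0,r.tip_reach])
print('tip in foam',((tip-z['S'])@A).round(4),'F foam',(A.T@o['wrist_force']).round(1),'w',o['gripper_width'].round(4),'t',o['time_s'])
for g in sys.argv[1:]:
    p=np.array(list(map(float,g.split(','))));print(g,*rel(Rt,z['S']+A@(p+[0,0,r.tip_reach])))
E
python3 pl.py=1 2>/dev/null; python3 pl.py -- -.092,.040,.015 2>/dev/null || python3 pl.py " -.092,.040,.015"
```

```text
Traceback (most recent call last):
  File "pl.py", line 5, in <module>
    print('tip in foam',((tip-z['S'])@A).round(4),'F foam',(A.T@o['wrist_force']).round(1),'w',o['gripper_width'].round(4),'t',o['time_s'])
                                                                                               ^^^^^^^^^^^^^^^^^^^^^^^^
AttributeError: 'float' object has no attribute 'round'
```

```bash
sed -i "s/o\['gripper_width'\].round(4)/round(o['gripper_width'],4)/" pl.py; python3 pl.py " -.092,.040,.015"
```

```text
tip in foam [0.0004 0.0008 0.1204] F foam [-0.8  0.3 -1.3] w 0.07 t 10.0167
 -.092,.040,.015 [-0.0925 -0.0392  0.1053] [ 0.0002 -0.0011 -0.0003]
```

jog_arm(
  steps=[
    [[-0.03, -0.012, 0], [0, 0, 0]],
    [[-0.06, -0.025, 0], [0, 0, 0]],
    [[-0.0925, -0.039, 0.01], [0, -0.001, 0]],
    [[-0.0925, -0.039, 0.04], [0, -0.001, 0]],
    [[-0.0925, -0.039, 0.07], [0, -0.001, 0]],
    [[-0.0925, -0.039, 0.09], [0, -0.001, 0]],
    [[-0.0925, -0.039, 0.1], [0, -0.001, 0]],
    [[-0.0925, -0.039, 0.1], [0, -0.001, 0]],
    [[-0.0925, -0.039, 0.1], [0, -0.001, 0]],
    [[-0.0925, -0.039, 0.1], [0, -0.001, 0]],
  ],
  jaw=0,
)

```text
time_s: 10.85
eef_pos: [0.4862, -0.2118, 0.1299]
ee_rot: [-3.058, -0.061, -0.677]
wrist_force: [0.8, -0.0, -0.5]
gripper_width: 0.0001
grip_force: 0.0
```

```bash
python3 pl.py " -.092,.040,.001"
```

```text
tip in foam [-0.0919  0.0398  0.0202] F foam [ 0.5 -0.  -0.8] w 0.0001 t 10.85
 -.092,.040,.001 [-0.0001 -0.0003  0.0192] [-0.0004  0.0006 -0.0002]
```

jog_arm(
  steps=[
    [[0, 0, 0.008], [0, 0, 0]],
    [[0, 0, 0.014], [0, 0, 0]],
    [[0, 0, 0.018], [0, 0, 0]],
    [[0, 0, 0.0195], [0, 0, 0]],
    [[0, 0, 0.02], [0, 0, 0]],
    [[0, 0, 0.02], [0, 0, 0]],
    [[0, 0, 0.02], [0, 0, 0]],
  ],
)

```text
time_s: 11.43
eef_pos: [0.4942, -0.2116, 0.1127]
ee_rot: [-3.058, -0.062, -0.678]
wrist_force: [-13.4, 0.0, 16.7]
gripper_width: -0.0002
grip_force: 10.4
```

```bash
python3 pl.py " -.092,.040,.001"
```

```text
tip in foam [-0.0919  0.0396  0.0013] F foam [-5.1  0.6 20.8] w -0.0002 t 11.4333
 -.092,.040,.001 [-0.0001 -0.0004  0.0003] [-0.0004  0.0001  0.0005]
```

jog_arm(
  steps=[
    [[-0.0003, 0, -0.0007], [0, 0, 0]],
    [[-0.0003, 0, -0.0007], [0, 0, 0]],
    [[-0.0003, 0, -0.0007], [0, 0, 0]],
  ],
)

```text
time_s: 11.68
eef_pos: [0.494, -0.2116, 0.1127]
ee_rot: [-3.058, -0.061, -0.678]
wrist_force: [-8.0, 0.9, 9.5]
gripper_width: -0.0
grip_force: 6.1
```

```bash
python3 pl.py
```

```text
tip in foam [-0.0921  0.0395  0.0014] F foam [-3.2  1.2 12. ] w -0.0 t 11.6833
```

jog_arm(
  steps=[
    [[0, 0.002, 0], [0, 0, 0]],
    [[0, 0.004, 0], [0, 0, 0]],
    [[0, 0.006, 0], [0, 0, 0]],
    [[0, 0.008, 0], [0, 0, 0]],
    [[0, 0.01, 0], [0, 0, 0]],
    [[0, 0.012, 0], [0, 0, 0]],
    [[0, 0.014, 0], [0, 0, 0]],
    [[0, 0.016, 0], [0, 0, 0]],
  ],
)

```text
time_s: 12.35
eef_pos: [0.4946, -0.2275, 0.1127]
ee_rot: [-3.058, -0.061, -0.678]
wrist_force: [-7.1, 1.5, 11.0]
gripper_width: -0.0001
grip_force: 6.3
```

```bash
python3 pl.py; python3 - <<'E'
from h import *
z=np.load('seat.npz');A=foamR(float(z['yaw']))
im,d,ci,P=shot('wrist');cv2.imwrite('pics/w6.png',im);L=(P-z['S'])@A;g=im.max(2)
for a in (-.103,-.1,-.085,-.08,-.077):
    k=(abs(L[...,2]-.001)<.003)&(g>70)&(abs(L[...,0]-a)<.0015)&(abs(L[...,1])<.09)&(d>0);print(a,k.sum(),np.percentile(L[k][:,1],[1,99]).round(4) if k.sum() else '')
E
```

```text
tip in foam [-0.0921  0.0237  0.0014] F foam [-1.7  1.7 12.9] w -0.0001 t 12.35
-0.103 227 [-0.0748  0.0499]
-0.1 236 [-0.0745  0.0502]
-0.085 490 [-0.0744  0.0499]
-0.08 702 [-0.0739  0.0499]
-0.077 690 [-0.0742  0.0496]
```

The plate is moving with the fingers: its trailing edge is at y 0.050, against 0.065 before. I'll continue.

jog_arm(
  steps=[
    [[0, 0.002, 0], [0, 0, 0]],
    [[0, 0.004, 0], [0, 0, 0]],
    [[0, 0.006, 0], [0, 0, 0]],
    [[0, 0.008, 0], [0, 0, 0]],
    [[0, 0.01, 0], [0, 0, 0]],
    [[0, 0.012, 0], [0, 0, 0]],
    [[0, 0.014, 0], [0, 0, 0]],
    [[0, 0.016, 0], [0, 0, 0]],
    [[0, 0.018, 0], [0, 0, 0]],
    [[0, 0.02, 0], [0, 0, 0]],
  ],
)

```text
time_s: 13.23
eef_pos: [0.4953, -0.2475, 0.1127]
ee_rot: [-3.058, -0.061, -0.678]
wrist_force: [-7.4, 0.9, 10.5]
gripper_width: 0.0004
grip_force: 6.2
```

```bash
python3 pl.py
```

```text
tip in foam [-0.0922  0.0037  0.0014] F foam [-2.2  1.2 12.6] w 0.0004 t 13.2333
```

jog_arm(
  steps=[
    [[0, 0.0015, 0], [0, 0, 0]],
    [[0, 0.003, 0], [0, 0, 0]],
    [[0, 0.0045, 0], [0, 0, 0]],
    [[0, 0.006, 0], [0, 0, 0]],
    [[0, 0.007, 0], [0, 0, 0]],
    [[0, 0.008, 0], [0, 0, 0]],
    [[0, 0.008, 0], [0, 0, 0]],
  ],
)

```text
time_s: 13.82
eef_pos: [0.4956, -0.2539, 0.1127]
ee_rot: [-3.054, -0.062, -0.676]
wrist_force: [-6.4, 6.6, 14.0]
gripper_width: 0.0
grip_force: 7.6
```

```bash
python3 pl.py
```

```text
tip in foam [-0.0922 -0.0024  0.0014] F foam [ 0.3  6.9 15.3] w 0.0 t 13.8167
```

Side force rose to 7 N with the fingertips just past y 0, so the plate is at its stop. I'll lift off and check.

jog_arm(
  steps=[
    [[0, 0, -0.003], [0, 0, 0]],
    [[0, 0, -0.02], [0, 0, 0]],
    [[0, 0, -0.05], [0, 0, 0]],
    [[-0.03, 0, -0.08], [0, 0, 0]],
    [[-0.03, 0, -0.11], [0, 0, 0]],
    [[-0.03, 0, -0.13], [0, 0, 0]],
    [[-0.03, 0, -0.13], [0, 0, 0]],
    [[-0.03, 0, -0.13], [0, 0, 0]],
    [[-0.03, 0, -0.13], [0, 0, 0]],
  ],
)

```text
time_s: 14.57
eef_pos: [0.4135, -0.2584, 0.2164]
ee_rot: [-3.058, -0.06, -0.676]
wrist_force: [0.3, -0.3, -0.6]
gripper_width: 0.0001
grip_force: 0.0
```

```bash
python3 pl.py; python3 - <<'E'
from h import *
z=np.load('seat.npz');A=foamR(float(z['yaw']))
im,d,ci,P=shot('wrist');cv2.imwrite('pics/w7.png',im);L=(P-z['S'])@A;g=im.max(2)
for a in (-.1,-.092,-.085,-.08):
    k=(abs(L[...,2]-.001)<.003)&(g>70)&(abs(L[...,0]-a)<.0015)&(abs(L[...,1])<.06)&(d>0);print(a,k.sum(),np.percentile(L[k][:,1],[1,99]).round(4) if k.sum() else '')
print([np.median(L[(abs(L[...,0]-x)<.005)&(abs(L[...,1])<.008)&(d>0)&(L[...,2]<.04)][:,2]).round(4) for x in (-.05,-.03,0,.02,.05)])
for n in ['top']:
    im,d,ci,P=shot(n)
    for t in ['tape','bottle','bowl']:
        for b in eyes.boxes_of(n,t)[:1]:
            u,v=map(int,np.round(b['pixel'])); print(t,b['pixel'],P[v,u].round(3))
E
```

```text
tip in foam [-0.123  -0.0039  0.1301] F foam [ 0.  -0.3 -0.6] w 0.0001 t 14.5667
-0.1 246 [-0.0259  0.0238]
-0.092 235 [-0.0255  0.0244]
-0.085 213 [-0.0255  0.0239]
-0.08 236 [-0.0255  0.0239]
[np.float64(0.0149), np.float64(0.0148), np.float64(0.015), np.float64(0.0149), np.float64(nan)]
tape [293.6, 245.0] [ 0.453 -0.022  0.026]
bottle [280.1, 126.6] [0.752 0.012 0.132]
bowl [469.5, 197.1] [ 0.583 -0.513  0.002]
  return _methods._mean(a, axis=axis, dtype=dtype,
  ret = ret.dtype.type(ret / rcount)
```

View pics/w7.png

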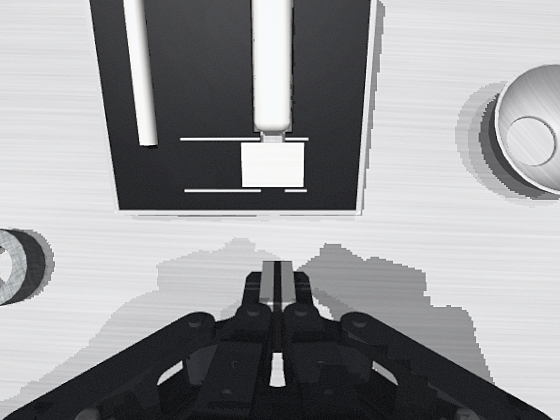

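The plate, now at (273,165), is centred over the tab at y -0.0008, which is its stop. The otoscope is still 15 mm proud, the bystanders haven't moved, and the robot is clear of everything.

```bash
python3 -c "
from rig import job
print(job.hand_in())"
```

```text
the job is handed in; nothing more can be done
None
```

The job is handed in: the otoscope is fully home in its cut-out, the plate is slid across to its stop over the tab, and the tape, bottle and bowl are where they stood (about 15 s used, verdict not shown).

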